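# Seat the keyed turntable plate on its stand

## Task

The plate of the turntable stand rides high because its red tab is not in the keyway. Turn the plate by its hexagon hub, keeping it on the shaft, until the tab drops into the slot and the plate sits fully home, flat on the stand's head, then let go. Leave the jar, the cork pad and the roll of tape where they are.

Things in the scene. Friction and masses are not known exactly. Their poses are not given: they have to be found in the camera images.
- keyway (a point): Centre of the flat upper face of the fixed green turntable stand, on the shaft's axis, 62 mm above the worktop. The head is a green disc 124 mm in diameter (foot 148 mm); from its face rises an upright round steel shaft, 22.6 mm in diameter, 63 mm high. z is up; x points from the axis along the one keyway.
- slot (a point): The keyway: mouth of the one radial slot in the stand's upper face, 45 mm from the shaft's axis, level with the face. The slot has a yellow floor, is 17 mm wide and 18 mm deep and runs from 28 mm off the axis out to the rim (62 mm), where it is open. x points outward.
- hub (a point): Loose keyed plate, 0.3 to 0.65 kg: aluminium disc 92 mm in diameter, 10 mm thick, with a steel hexagon hub 44 mm across flats, 50 mm above the disc, bored through to turn and slide on the shaft (1 mm play). Point: on the axis, 35 mm above the disc's underside, half-way up the hub. x points to the tab; two of the six flats face x and -x. Seated: 35 mm above point keyway, x axes agree.
- tab (a point): Middle of the underside of the plate's one red tab, 49 mm from the axis, 14 mm below the disc's underside. The tab is 12 mm wide and reaches 39 to 59 mm off the axis. At first it rests on the stand's face, 0.6 to 2.2 rad anticlockwise (from above) of the slot, so the plate leans up to 4 degrees. Over the slot (within 2.5 mm) a released plate drops home by its weight.
- jar: Bystander: glass jar with a black lid, 57 mm in diameter, 70 mm high; origin at the centre of its underside. Not to be moved.
- cork: Bystander: brown cork pad lying flat, 56 x 80 x 20 mm; origin at the centre of its underside. Not to be moved.
- tape: Bystander: roll of cream masking tape lying flat, 94 mm in diameter, 19 mm high; origin at the centre of its underside. Not to be moved.
There are look-alikes about, which are no part of the job. Of the things like the part that bears hub, leave any that is yellow; of the rest the larger one is meant.

How it is judged:
By the outcome, as a careful person would: the job done as asked, in the order asked, and still so for the second after the job is handed in, with the robot touching nothing.
It also fails if it takes over 45 s, if anything falls off the work surface, if the arm or the gripper's body presses on something with over 40 N, if the wrist force passes 120 N, or if a joint passes its speed limit or range.

## Robot

A 6-joint arm with a two-finger parallel gripper is mounted at the origin on a cart in front of the work surface, level with it; the furniture and walls round the work are solid. World frame = base frame: x ahead of the robot, y to its left, z up, the work surface at z = 0. Lengths are in m, angles in rad, forces in N, time in s.
With the tool pointing down it reaches from about 0.275 to 0.975 m from the base axis. Payload 8.4 kg.
Tool frame: the origin (TCP) lies on the mounting face of the last link; the fingertips stand 190 mm ahead of it and the grasp point (between the pads) lies 171 mm ahead of it; z points along the fingers, y is the line along which they close (so a half turn about z gives the same grasp; the last joint's range is limited). The gripper opens to 92 mm and grips with 3 to 60 N. Pads are 20 mm wide; open, the fingers measure 128 mm over their backs; the gripper's body (75 mm by 189 mm) begins 69 mm behind the grasp point.
Start: joints at [-1.3, 0.353, 1.633, -0, 1.155, -0.002], TCP at [0.168, -0.602, 0.405] pointing down, gripper open.
Joint ranges: [-2.63, 2.63], [-0.92, 2.1], [0.06, 2.66], [-1.3, 4.44], [0, 2.69], [-3.02, 3.02]. Speed limits (rad/s): [2.22, 2.22, 2.79, 3.14, 3.14, 3.14].

## Interface

Orientations are given as a 3x3 rotation matrix whose columns are the frame's x, y, z axes.
In Python, from rig import * gives the robot as it stands. The module is installed in compiled form; this text tells all that it offers. Calls block until the motion is done:
- move_ptp(position, orientation): joint-space move of the TCP to a pose.
- move_l(position, rot=None, speed=0.15): straight line of the TCP; rot=None keeps the orientation; speed is the mean speed in m/s.
- move_j(angles): joint-space move.
- command_gripper(opening): finger opening in m; the grip force is fixed at half the most; returns when the fingers have stopped.
- hold(seconds).
- solve_ik(position, orientation): joint angles nearest the present ones, or None.
- read_state(): the state.
- read_camera(name): name is "scene" or "top"; returns (picture, depth): 480x640x3 uint8, blue, green, red; 480x640 float32, m along the optical axis (not along the pixel's ray), 0 where there is no reading.
- calibration(name): a dict with "fovy" (degrees; the focal length in pixels is half the picture's height over the tangent of half this angle, whatever the lens; pixels are square), "cx", "cy" (the principal point, pixels), "k1" (the pictures are not rectified: a ray, as slopes to the right and down, at radius r is drawn at 1 + k1 r^2 times it, then the intrinsics apply), "R" (3x3) and "t" (3): a world point X has camera coordinates R X + t. Camera axes: x right, y down, z forward; pixel columns grow to the right and rows downward; lengths in m; the calibration is good to about 2 mm. A picture is of the moment at which its call begins. calibration takes no time and is no camera call.
A pose or a line that the arm cannot do raises Unreachable and nothing moves.
- finish_job(): hands the job in; it is judged then, once.
Trained networks look in the newest picture that a camera, given by its name, has taken for a name from the list of things; names that differ only in an ending like _2 or _b are one class to them, and where a whole thing is asked for, a point or a joint stands for the part that bears it (a point fixed in the world has none). Each returns a list of dicts, best first, with "p" (0 to 1); they miss things now and then, are a little off and sometimes report something else, mostly with a low value. They report only what shows in the picture. A call takes as long as a camera call. They do not tell look-alikes from the thing itself.
- boxes_of(name, camera): "pixel" ([column, row] in pixels, amid what is visible of it).
- outline_of(name, camera): "region" (480x640 bool, what is visible of it) and "pixel" ([column, row] in pixels, amid what is visible of it).
The state is a dict: "time": time; "q": joint angles; "joint_velocities": joint speeds; "joint_efforts": joint torques, N m; "tcp_pos": TCP position; "tcp_rot": TCP orientation; "contact_force": force on the tool from outside, world axes, zero at the start; "torque": the same for the moment, N m; "finger_gap": finger opening in m; "grip_force": force on a finger pad.
Only numpy, scipy, OpenCV 4.12 (cv2) and the standard library are available. Lean on these libraries where they do the work, as an engineer would, in place of code of your own. Each camera call takes 0.05 s, during which the arm holds its last target. There are 200 camera calls.

## Working session

There is one attempt and no reset: what is moved stays moved. The work goes in short steps, each a Python script; the robot and the scene stay as the last script left them, time stands still between calls to the robot, and variables do not carry over. Pictures are saved under pics/ and viewed, at most 10 in all, crops included, and the job is handed in when it is done.

```bash
mkdir -p pics; cat > h.py <<'E'
from rig import *
import numpy as np, cv2
def unproj(cam,px,depth=None,z=None):
    c=calibration(cam);f=240/np.tan(np.radians(c["fovy"])/2)
    px=np.atleast_2d(np.array(px,float));d=np.stack([(px[:,0]-c["cx"])/f,(px[:,1]-c["cy"])/f],1)
    s=d.copy()
    for _ in range(20): s=d/(1+c["k1"]*(s**2).sum(1,keepdims=True))
    r=np.c_[s,np.ones(len(s))];R=np.array(c["R"]);t=np.array(c["t"])
    o=-R.T@t;w=r@R
    if z is not None: return o+w*((z-o[2])/w[:,2])[:,None]
    return o+w*np.atleast_1d(depth)[:,None]
def cloud(cam,dep):
    v,u=np.mgrid[0:480,0:640];P=unproj(cam,np.c_[u.ravel(),v.ravel()],dep.ravel()).reshape(480,640,3)
    P[dep<=0]=np.nan;return P
E
python3 - <<'E'
from h import *
for c in("scene","top"):
    p,d=read_camera(c);cv2.imwrite(f"pics/{c}0.png",p);np.save(f"{c}0.npy",d)
    print(c,calibration(c))
    for n in("hub","tab","keyway","slot","jar","cork","tape"):
        try:
            for b in outline_of(n,c):
                px=b["pixel"];m=b["region"];P=cloud(c,d)[m];print(n,round(b["p"],2),np.round(px),m.sum(),np.round(np.nanmedian(P,0),3),np.round(np.nanmax(P[:,2]),3))
        except Exception as e: print(n,e)
print(read_state()["time"])
E
```

```text
scene {'fovy': 52.7836327379353, 'cx': 319.6795580825999, 'cy': 233.3772104698427, 'k1': -0.12655943992965527, 'R': array([[-0.66354046, -0.74809753,  0.00800902],
       [-0.50785459,  0.44253956, -0.73908217],
       [ 0.54936124, -0.49447834, -0.67356767]]), 't': array([0.46767523, 0.33408822, 0.93040724])}
hub 0.83 [336. 257.] 1152 [0.516 0.125 0.085] 0.136
hub 0.75 [392. 249.] 518 [ 0.5   -0.056  0.018] 0.055
hub 0.56 [179. 282.] 1140 [0.739 0.403 0.022] 0.07
tab 0.91 [181. 279.] 1150 [0.739 0.404 0.021] 0.07
tab 0.75 [334. 257.] 1155 [0.517 0.126 0.085] 0.136
tab 0.73 [390. 248.] 537 [ 0.5   -0.056  0.017] 0.055
keyway 0.69 [332. 285.] 2051 [0.495 0.149 0.015] 0.128
keyway 0.5 [236. 249.] 691 [0.721 0.248 0.051] 0.073
slot 0.71 [333. 284.] 1961 [0.494 0.15  0.016] 0.128
jar 0.69 [273. 378.] 1076 [0.424 0.372 0.016] 0.023
jar 0.65 [237. 250.] 716 [0.721 0.248 0.05 ] 0.073
cork 0.97 [436. 235.] 526 [ 0.453 -0.192  0.019] 0.024
cork 0.3 [335. 256.] 1180 [0.517 0.125 0.085] 0.136
tape 0.82 [268. 353.] 906 [0.432 0.372 0.017] 0.023
top {'fovy': 42.07433376116797, 'cx': 318.35500140673236, 'cy': 245.4589026115035, 'k1': -0.03283399130283279, 'R': array([[-0.00721503, -0.99986387,  0.01483847],
       [-0.98573362,  0.00461616, -0.16824959],
       [ 0.16815819, -0.0158407 , -0.98563274]]), 't': array([0.07841519, 0.60998692, 1.4232995 ])}
hub 0.81 [302. 277.] 1222 [0.531 0.109 0.086] 0.143
hub 0.61 [189. 190.] 1101 [0.752 0.39  0.024] 0.076
hub 0.56 [378. 290.] 649 [ 0.51  -0.065  0.017] 0.061
tab 0.98 [307. 279.] 1137 [0.53  0.11  0.086] 0.143
tab 0.98 [189. 183.] 1138 [0.753 0.389 0.023] 0.076
tab 0.57 [374. 289.] 655 [ 0.51  -0.064  0.017] 0.061
keyway 0.85 [298. 277.] 1642 [0.514 0.117 0.058] 0.134
slot 0.82 [303. 280.] 1652 [0.514 0.115 0.059] 0.132
jar 0.7 [250. 195.] 553 [0.734 0.236 0.068] 0.081
cork 0.57 [432. 311.] 838 [ 0.463 -0.201  0.02 ] 0.035
tape 0.62 [184. 315.] 635 [0.442 0.37  0.018] 0.033
0.8
```

View pics/scene0.png

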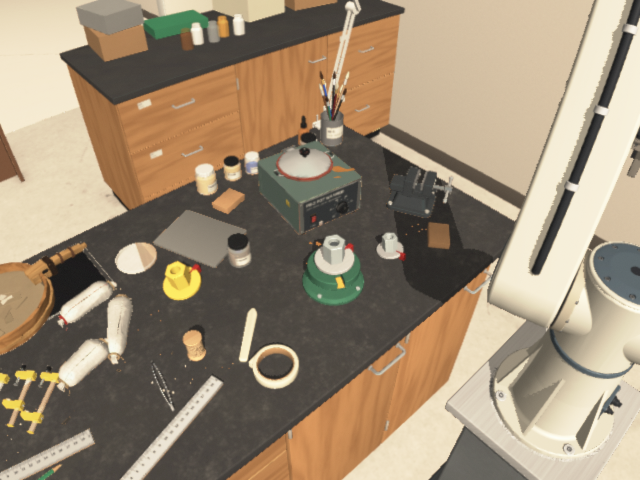

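View pics/top0.png

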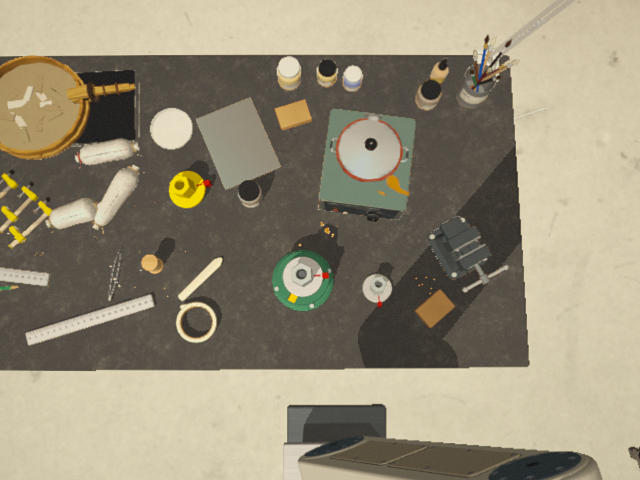

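The scene picture shows the stand at about (335,270) with the red tab at (349,247) and the slot at (340,282). In the top picture they are at (303,280), (326,276) and (293,298). The clockwise turn needed is about 2.1 rad. Next I measure these precisely.

```bash
cat > m.py <<'E'
from h import *
def measure(p,d,cam="top",c0=(0.52,0.112)):
    P=cloud(cam,d);hsv=cv2.cvtColor(p,cv2.COLOR_BGR2HSV);H,S,V=[hsv[...,i].astype(int) for i in range(3)]
    near=np.hypot(P[...,0]-c0[0],P[...,1]-c0[1])<0.1
    out={}
    for n,m,z in(("green",(H>60)&(H<95)&(S>110),.062),("red",((H<8)|(H>172))&(S>140)&(V>60),.062),("yel",(H>18)&(H<35)&(S>140)&(V>80),.044)):
        m=m&near;v,u=np.nonzero(m)
        if len(u): out[n]=(len(u),np.c_[u,v],P[m])
    return P,out
E
python3 - <<'E'
from m import *
from scipy.optimize import least_squares
for cam in("top","scene"):
    p=cv2.imread(f"pics/{cam}0.png");d=np.load(f"{cam}0.npy");P,o=measure(p,d,cam)
    for n in("red","yel"):
        k,uv,X=o[n];print(cam,n,k,uv.mean(0).round(1),np.nanmedian(X,0).round(4),np.nanmin(X,0).round(3),np.nanmax(X,0).round(3), 'z.062',unproj(cam,uv.mean(0),z=.062).round(4))
    # face rim: green pixels with z near face -> hull circle fit
    k,uv,X=o["green"];f=abs(X[:,2]-np.nanpercentile(X[:,2],90))<.006
    print("green z pct",np.nanpercentile(X[:,2],[5,50,90]).round(4))
    Q=unproj(cam,uv[f],z=.062)[:,:2]
    g=lambda q:np.clip(np.hypot(*(Q-q).T)-.062,0,None)
    hull=cv2.convexHull(Q.astype(np.float32))[:,0]
    r=least_squares(lambda q:np.hypot(*(hull-q[:2]).T)-q[2],[.52,.112,.062],loss="soft_l1",f_scale=.002);print("face",r.x.round(4),len(hull))
    # hub/shaft tops
    near=np.hypot(P[...,0]-.52,P[...,1]-.112)<.06
    for lo,hi in((.118,.131),(.132,.15),(.08,.095)):
        m=near&(P[...,2]>lo)&(P[...,2]<hi);print(lo,hi,m.sum(),np.nanmean(P[m],0).round(4))
    c=p[230:330,250:360] if cam=="top" else p[225:310,290:380]
    cv2.imwrite(f"pics/{cam}crop.png",cv2.resize(c,None,fx=5,fy=5,interpolation=cv2.INTER_CUBIC))
i=np.hstack([cv2.resize(cv2.imread(f"pics/{c}crop.png"),(400,400)) for c in("top","scene")]);cv2.imwrite("pics/both.png",i)
E
```

```text
top red 42 [323.8 275.1] [0.5356 0.0616 0.0865] [0.531 0.054 0.065] [0.541 0.086 0.092] z.062 [[0.5386 0.0627 0.062 ]]
top yel 63 [292.3 297.9] [0.487  0.1372 0.046 ] [0.478 0.125 0.037] [0.497 0.147 0.067] z.062 [[0.4859 0.136  0.062 ]]
green z pct [0.0074 0.0594 0.0654]
face [0.5337 0.113  0.0615] 28
0.118 0.131 146 [0.5334 0.1157 0.1261]
0.132 0.15 175 [0.5331 0.113  0.1353]
0.08 0.095 790 [0.532  0.1068 0.0848]
scene red 30 [349.5 245.9] [0.5308 0.0606 0.0853] [0.526 0.053 0.075] [0.538 0.07  0.088] z.062 [[0.547  0.0444 0.062 ]]
scene yel 67 [339.8 282.2] [0.4884 0.1314 0.0439] [0.473 0.12  0.041] [0.502 0.144 0.048] z.062 [[0.4769 0.1427 0.062 ]]Traceback (most recent call last):
  File "<stdin>", line 8, in <module>
KeyError: 'green'
```

```bash
python3 - <<'E'
from m import *
A=np.array([.5333,.113])
for cam in("top","scene"):
    p=cv2.imread(f"pics/{cam}0.png");d=np.load(f"{cam}0.npy");P=cloud(cam,d)
    hsv=cv2.cvtColor(p,cv2.COLOR_BGR2HSV).astype(int)
    near=np.hypot(P[...,0]-A[0],P[...,1]-A[1])<.09
    print(cam,"floor z",np.nanmedian(P[(np.hypot(P[...,0]-A[0],P[...,1]-A[1])<.13)&(np.hypot(P[...,0]-A[0],P[...,1]-A[1])>.1)],0).round(4))
    for lo,hi in((.115,.13),(.13,.15),(.055,.068)):
        m=near&(P[...,2]>lo)&(P[...,2]<hi);print(lo,hi,m.sum(),np.nanmean(P[m],0).round(4),np.nanmin(P[m],0).round(4),np.nanmax(P[m],0).round(4))
    y=(hsv[...,0]>18)&(hsv[...,0]<38)&(hsv[...,1]>120)&near
    Y=P[y];Y=Y[Y[:,2]<.054];print("slot pts",len(Y),Y.mean(0).round(4));
    b=P[np.hypot(P[...,0]-A[0],P[...,1]-A[1])<.2];b=b[b[:,2]>.14];print("tall",len(b),np.nanmin(np.hypot(*(b[:,:2]-A).T)) if len(b) else 0,np.nanmax(b[:,2]) if len(b) else 0)
    c=p[235:325,258:348] if cam=="top" else p[222:312,290:380]
    c=cv2.resize(c,(400,400),interpolation=cv2.INTER_CUBIC);cv2.imwrite(f"pics/{cam}crop.png",c)
cv2.imwrite("pics/both.png",np.hstack([cv2.imread(f"pics/{c}crop.png") for c in("top","scene")]))
# IK for candidate grasps
for a in np.arange(-180,180,30):
    t=np.radians(a);y=np.array([np.cos(t),np.sin(t),0]);z=np.array([0,0,-1.]);R=np.c_[np.cross(y,z),y,z]
    q=solve_ik(np.array([A[0],A[1],.113+.171]),R);print(a,None if q is None else np.round(q,2))
E
```

```text
top floor z [0.5291 0.1139 0.0006]
0.115 0.13 131 [0.5334 0.1155 0.1249] [0.5086 0.0927 0.1156] [0.5556 0.1372 0.13  ]
0.13 0.15 226 [0.5331 0.1135 0.1343] [0.5098 0.0928 0.1301] [0.5574 0.1371 0.1428]
0.055 0.068 837 [0.5325 0.1156 0.0622] [0.4716 0.053  0.055 ] [0.5967 0.1742 0.068 ]
slot pts 62 [0.4939 0.1359 0.0431]
tall 11 0.013074154793375805 0.14279893993078518
scene floor z [ 0.498   0.1473 -0.0011]
0.115 0.13 165 [0.5236 0.1213 0.1236] [0.5033 0.0942 0.1151] [0.5431 0.139  0.13  ]
0.13 0.15 182 [0.5286 0.1165 0.1326] [0.5057 0.0953 0.1301] [0.5526 0.1379 0.136 ]
0.055 0.068 648 [0.5132 0.1334 0.0608] [0.4664 0.054  0.0551] [0.5916 0.1775 0.0657]
slot pts 76 [0.4878 0.1316 0.0444]
tall 0 0 0
-180 [ 0.21  0.38  1.91 -0.    0.86 -2.94]
-150 [ 0.21  0.38  1.91 -0.    0.86  2.82]
-120 [ 0.21  0.38  1.91 -0.    0.86  2.3 ]
-90 [ 0.21  0.38  1.91 -0.    0.86  1.78]
-60 [ 0.21  0.38  1.91 -0.    0.86  1.25]
-30 [ 0.21  0.38  1.91 -0.    0.86  0.73]
0 [ 0.21  0.38  1.91 -0.    0.86  0.21]
30 [ 0.21  0.38  1.91 -0.    0.86 -0.32]
60 [ 0.21  0.38  1.91 -0.    0.86 -0.84]
90 [ 0.21  0.38  1.91 -0.    0.86 -1.36]
120 [ 0.21  0.38  1.91 -0.    0.86 -1.89]
150 [ 0.21  0.38  1.91 -0.    0.86 -2.41]
```

View pics/both.png

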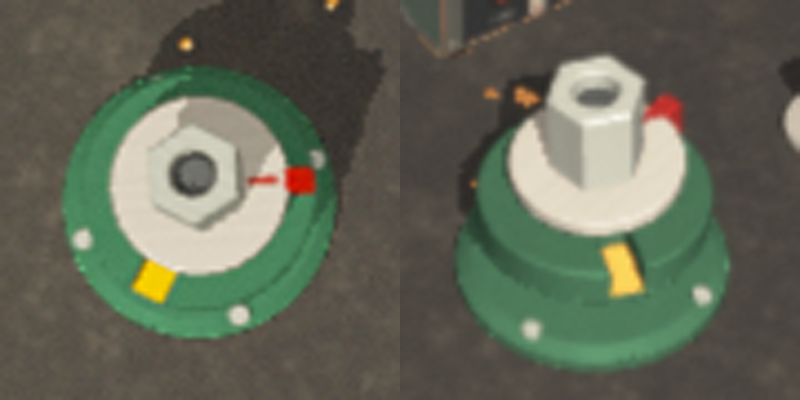

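The crops show the slot at about 154° and the tab at about -88° around the axis at (0.532, 0.1145). I'll grip the hub with the closing line at 32°.

```bash
cat >> h.py <<'E'
def Rt(deg):
    t=np.radians(deg);y=np.array([np.cos(t),np.sin(t),0]);z=np.array([0,0,-1.]);return np.c_[np.cross(y,z),y,z]
def st(tag=""):
    s=read_state();print(tag,round(s["time"],2),"p",np.round(s["tcp_pos"],4),"F",np.round(s["contact_force"],1),"M",np.round(s["torque"],2),"gap",round(s["finger_gap"],4),"gf",round(s["grip_force"],1));return s
E
python3 - <<'E'
from h import *
A=[.532,.1145];R=Rt(32.3)
s=read_state();p=np.array(s["tcp_pos"])
move_l(p+[0,0,.06],speed=.2)
move_ptp(np.array([*A,.43]),R);st("above")
move_l(np.array([*A,.287]),speed=.12);st("down")
command_gripper(.048);st("near")
command_gripper(.03);st("grip")
E
```

```text
above 4.08 p [0.5322 0.1139 0.43  ] F [ 0.2  0.5 -0.3] M [-0.03 -0.1   0.07] gap 0.0919 gf 0.0
down 5.42 p [0.5323 0.1146 0.2876] F [-0.3  0.3  0.4] M [ 0.01 -0.11 -0.01] gap 0.0915 gf 0.0
near 6.21 p [0.532  0.1145 0.287 ] F [-0.2 -0.2  0.6] M [-0.01 -0.16 -0.  ] gap 0.0478 gf 0.0
grip 6.45 p [0.5316 0.1144 0.2868] F [-3.3 -0.8  1.7] M [-0.29  0.5   0.02] gap 0.0442 gf 30.0
```

```bash
python3 - <<'E'
from h import *
q=np.array(read_state()["q"])
for k in range(4):
    q[5]+=np.radians(117.8/4);move_j(q);s=st(k)
    if np.linalg.norm(s["contact_force"])>50: break
E
```

```text
0 7.01 p [0.532  0.1145 0.287 ] F [ 1.1  0.6 -0.4] M [ 0.1  -0.27 -0.03] gap 0.0436 gf 30.0
1 7.57 p [0.5324 0.1145 0.2873] F [ 5.8 -0.4 -1.2] M [-0.02 -1.1  -0.06] gap 0.0442 gf 30.0
2 8.12 p [0.5328 0.1142 0.2874] F [ 7.8 -3.5 -0.6] M [-0.67 -1.5  -0.02] gap 0.0438 gf 30.0
3 8.68 p [0.5327 0.1138 0.2872] F [ 6.5 -6.  -3.9] M [-1.12 -1.55 -0.03] gap 0.0436 gf 30.0
```

Forces are small. I'll release, rise and look.

```bash
cat > look.py <<'E'
from m import *
def look(i):
    for cam in("top","scene"):
        p,d=read_camera(cam);cv2.imwrite(f"pics/{cam}{i}.png",p);np.save(f"{cam}{i}.npy",d);P,o=measure(p,d,cam,(.532,.1145))
        for n in o:
            if n!="green":print(cam,n,o[n][0],np.nanmedian(o[n][2],0).round(4))
        r=np.hypot(P[...,0]-.532,P[...,1]-.1145)
        for lo,hi in((.112,.128),(.128,.145)): print(lo,((r<.03)&(P[...,2]>lo)&(P[...,2]<hi)).sum(),end=" ")
        m=(r>.032)&(r<.044)&(P[...,2]>.064)&(P[...,2]<.1);print("disc z",np.nanmedian(P[m][:,2]).round(4))
E
python3 - <<'E'
from look import *
command_gripper(.085);st()
p=np.array(read_state()["tcp_pos"]);p[2]=.42;move_l(p,speed=.25);st()
look(1)
E
python3 - <<'E'
import cv2,numpy as np
c=lambda n,y,x:cv2.resize(cv2.imread(f"pics/{n}1.png")[y:y+90,x:x+90],(400,400),interpolation=cv2.INTER_CUBIC)
cv2.imwrite("pics/both1.png",np.hstack([c("top",235,258),c("scene",222,290)]))
E
```

```text
9.43 p [0.5315 0.1144 0.2868] F [ 0.2 -1.2  0.8] M [-0.01 -0.02 -0.02] gap 0.0851 gf 0.0
 10.11 p [0.531  0.1143 0.419 ] F [ 0.7  0.6 -1.3] M [0.04 0.   0.04] gap 0.0852 gf 0.0
top red 34 [0.4895 0.1342 0.0728]
top yel 21 [0.4824 0.1344 0.0481]
0.112 141 0.128 6 disc z 0.0726
scene red 66 [0.479  0.1389 0.0684]
scene yel 10 [0.4749 0.137  0.045 ]
0.112 292 0.128 0 disc z 0.0709
```

View pics/both1.png

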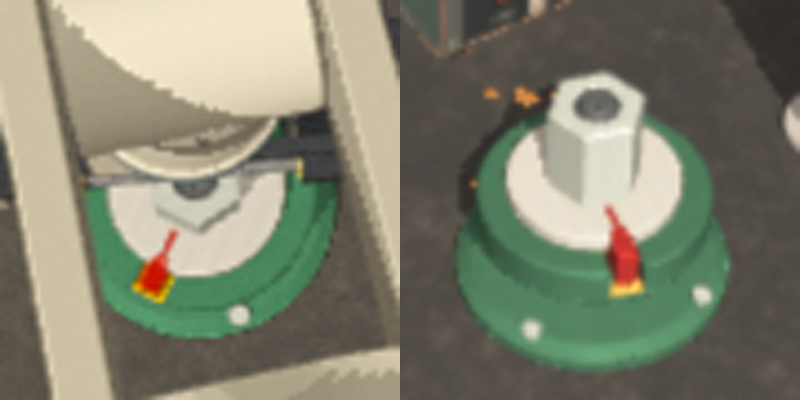

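Both views show the tab inside the yellow slot: top crop (155,275), scene crop (625,260). The disc top measures 71–73 mm, against 72 mm when seated, so the plate is home and the arm is clear of it.

```bash
python3 -c "
from rig import *
hold(0.3);print(finish_job())"
```

```text
the job is handed in; nothing more can be done
None
```

The plate is turned about 118° clockwise, dropped into the keyway and sitting flat on the stand's head; it is released and the job was handed in at about 10.5 s. The arm never approached the jar, cork or tape.

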